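# Build the two-tier tub display at the fish stall

### The arm

A 7-joint arm with a two-finger parallel gripper is mounted at the origin on the work surface. World frame = base frame: x ahead of the robot, y to its left, z up, the work surface at z = 0. Lengths are in m, angles in degrees, forces in N, time in s.
With the tool pointing down it reaches from about 0.35 to 0.775 m from the base axis. Payload 3.1 kg.
Tool frame: the origin (TCP) lies on the centre line of the jaws, within the pads' length; the fingertips stand 17 mm ahead of it and the grasp point (between the pads) lies 2 mm behind it (robot.tip_reach is the distance from the TCP to the fingertips, in m); z points along the fingers, y is the line along which they close (so a half turn about z gives the same grasp; the last joint's range is limited). The gripper opens to 85 mm and grips with 20 to 120 N. Pads are 22 mm wide; open, the fingers measure 114 mm over their backs; the gripper's body (76 mm by 85 mm) begins 54 mm behind the grasp point. The pads swing forward as they close: fully open they stand 13 mm farther back than shut.
Start: joints at [-74.467, 17.813, 0.802, 86.603, -0.252, 75.585, -1.558], TCP at [0.169, 0.523, 0.248] pointing down, gripper open.
Joint ranges: [-154.91, 154.91], [-16.99, 109.72], [-72.82, 74.43], [7.12, 147.25], [-82.49, 262.49], [11.32, 116.49], [-174.64, 174.64]. Speed limits (degrees/s): [159.86, 159.86, 180, 180, 180, 180, 180].

### API

Orientations are given as [roll, pitch, yaw] about the fixed x, y, z axes, in that order (R = Rz(yaw) Ry(pitch) Rx(roll)).
In Python, from station import robot, fingers, vision, workorder, recognise gives the robot as it stands. Calls block until the motion is done:
- robot.move_to(position, orientation): joint-space move of the TCP to a pose.
- robot.line_to(position, orientation=None, velocity=0.15, f_stop=None): straight line of the TCP; orientation=None keeps the orientation; velocity is the mean speed in m/s. With f_stop (N) it stops when the force on the tool has changed by that much, and returns True; else False.
- robot.move_j(angles): joint-space move.
- fingers.gripper_to(opening, force=None): opening from 0.0 (shut) to 1.0 (fully open); force is the grip in N (None keeps the last); returns when the fingers have stopped.
- robot.pause(seconds).
- robot.inverse_kinematics(position, orientation): joint angles nearest the present ones, or None.
- vision.grab_frame(name): name is "side" or "top"; returns the picture (420x560x3 uint8, red, green, blue); there is no depth.
- vision.calibration(name): a dict with "mtx" (3x3 intrinsics, pixels), "extrinsics" (4x4, takes a point from world to camera coordinates). Camera axes: x right, y up, looking along -z (the intrinsics and any distortion apply to the point x, -y, -z); pixel columns grow to the right and rows downward; lengths in m; the calibration is good to about 2 mm. A picture is of the moment at which its call begins. calibration takes no time and is no camera call.
A pose or a line that the arm cannot do raises robot.PlanningError and nothing moves.
- workorder.close_job(): hands the job in; it is judged then, once.
Trained networks look in the newest picture that a camera, given by its name, has taken for a name from the list of things; names that differ only in an ending like _2 or _b are one class to them, and where a whole thing is asked for, a point or a joint stands for the part that bears it (a point fixed in the world has none). Each returns a list of dicts, best first, with "p" (0 to 1); they miss things now and then, are a little off and sometimes report something else, mostly with a low value. They report only what shows in the picture. A call takes as long as a camera call. They do not tell look-alikes from the thing itself.
- recognise(label, camera): "rect" ([centre column, centre row, width, height] in pixels, round what is visible of it).
Readings, each from a call of its own:
- robot.current_time_s(): time.
- robot.current_joint_positions(): joint angles.
- robot.current_dq(): joint speeds.
- robot.current_joint_torque(): joint torques, N m.
- robot.current_tool_pos(): TCP position.
- robot.current_eef_rot(): TCP orientation.
- robot.current_contact_force(): force on the tool from outside, world axes, zero at the start.
- robot.current_torque(): the same for the moment, N m.
- robot.current_finger_gap(): opening from 0.0 (shut) to 1.0 (fully open).
- robot.current_gripper_force(): force on a finger pad.
Only numpy, scipy, OpenCV 4.12 (cv2) and the standard library are available. Lean on these libraries where they do the work, as an engineer would, in place of code of your own. Each camera call takes 0.05 s, during which the arm holds its last target. There are 200 camera calls.

### The job

Build up the display: first stand each large tub with a coloured lid on the spot of its own colour in the middle of its black tray, and only when both large tubs stand there, put each small tub squarely in the middle of the lid of the large tub of its own colour. Keep every tub upright, set it down gently rather than dropping it, and leave the white-lidded tub and the two sauce bottles where they are.

Things in the scene. Friction and masses are not known exactly. Their poses are not given: they have to be found in the camera images.
- large_orange_mid (a point): large round sealed tub whose lid is orange (orange salmon roe shows through its clear wall), loose, upright, 60 mm in diameter and 56 mm high, a plain cylinder with a flat top, about 0.18 kg. The point is its centre, 28 mm above its underside; its z axis points up.
- small_orange_mid (a point): small round sealed tub whose lid is orange, loose, upright, 42 mm in diameter and 42 mm high, a plain cylinder, about 0.07 kg. The point is its centre, 21 mm above its underside; its z axis points up.
- large_green_mid (a point): large round sealed tub whose lid is green (dark green seaweed shows through its clear wall), loose, upright, 60 mm in diameter and 56 mm high, a plain cylinder with a flat top, about 0.18 kg. The point is its centre, 28 mm above its underside; its z axis points up.
- small_green_mid (a point): small round sealed tub whose lid is green, loose, upright, 42 mm in diameter and 42 mm high, a plain cylinder, about 0.07 kg. The point is its centre, 21 mm above its underside; its z axis points up.
- tray_orange_spot (a point): fixed shallow square black display tray, 124 mm a side, its rim 4 mm thick and 10 mm above the counter, with a round spot, orange, 80 mm in diameter in the middle of its flat floor. The point is the centre of the spot, on the floor, 6 mm above the counter; x and y run along the sides. The tray stands empty at the start.
- tray_green_spot (a point): fixed shallow square black display tray, 124 mm a side, its rim 4 mm thick and 10 mm above the counter, with a round spot, green, 80 mm in diameter in the middle of its flat floor. The point is the centre of the spot, on the floor, 6 mm above the counter; x and y run along the sides. The tray stands empty at the start.
- white_tub_mid (a point): bystander: large round tub with a white lid, kept back for a customer, loose, 60 mm in diameter and 56 mm high; the point is its centre, 28 mm above its underside.
- bottle_orange_mid (a point): bystander: dark brown sauce bottle with a paper band and a cap of orange plastic, loose, 53 mm in diameter at the base, 110 mm high; the point is on its axis, 55 mm above its underside.
- bottle_green_mid (a point): bystander: dark brown sauce bottle with a paper band and a cap of green plastic, loose, 53 mm in diameter at the base, 110 mm high; the point is on its axis, 55 mm above its underside.
Things that resemble listed ones, but are neither listed nor needed, are in the scene too. What is shaped like the part that bears small_green_mid but purple or yellow is not meant. Leave any pink or yellow look-alike of the part that bears small_orange_mid alone.

How it is judged:
By the outcome, as a careful person would: the job done as asked, in the order asked, and still so for the second after the job is handed in, with the robot touching nothing.
It also fails if it takes over 112 s, if anything falls off the work surface, if the arm or the gripper's body presses on something with over 40 N, if the wrist force passes 120 N, or if a joint passes its speed limit or range.

## Working session

There is one attempt and no reset: what is moved stays moved. The work goes in short steps, each a Python script; the robot and the scene stay as the last script left them, time stands still between calls to the robot, and variables do not carry over. Pictures are saved under pics/ and viewed, at most 14 in all, crops included, and the job is handed in when it is done.

```bash
mkdir -p pics; ls; python3 - <<'E'
from station import robot, fingers, vision, workorder, recognise
import cv2
for c in ("top","side"):
    im=vision.grab_frame(c); cv2.imwrite(f"pics/{c}0.png",im[:,:,::-1])
    k=vision.calibration(c); print(c,k)
    for n in ["large_orange_mid","small_orange_mid","large_green_mid","small_green_mid","tray_orange_spot","tray_green_spot","white_tub_mid","bottle_orange_mid","bottle_green_mid"]:
        try: print(n,[([round(float(v)) for v in d["rect"]],round(d["p"],2)) for d in recognise(n,c)])
        except Exception as e: print(n,e)
print(robot.current_time_s(), robot.current_eef_rot(), robot.current_finger_gap())
E
```

```text
pics
top {'mtx': array([[425.81669299,   0.        , 281.23302106],
       [  0.        , 425.81669299, 212.33090435],
       [  0.        ,   0.        ,   1.        ]]), 'extrinsics': array([[ 0.00951959, -0.99986297, -0.01354316, -0.00175377],
       [ 0.99194267,  0.00773139,  0.12645145, -0.59983431],
       [-0.12632942, -0.01463781,  0.99188034, -1.08677863],
       [ 0.        ,  0.        ,  0.        ,  1.        ]])}
large_orange_mid [([123, 253, 30, 25], 0.73)]
small_orange_mid [([343, 205, 20, 22], 0.68), ([340, 177, 18, 13], 0.64), ([375, 203, 17, 21], 0.58)]
large_green_mid [([226, 197, 23, 26], 0.6)]
small_green_mid [([356, 277, 20, 19], 0.68), ([387, 272, 24, 13], 0.59), ([324, 269, 16, 17], 0.57)]
tray_orange_spot [([212, 273, 57, 60], 0.63)]
tray_green_spot [([437, 244, 64, 60], 0.98)]
white_tub_mid [([287, 264, 18, 25], 0.81)]
bottle_orange_mid [([290, 157, 19, 23], 0.92)]
bottle_green_mid [([157, 178, 25, 22], 0.86)]
side {'mtx': array([[503.95621385,   0.        , 278.17741857],
       [  0.        , 503.95621385, 205.67229835],
       [  0.        ,   0.       
[... 283 characters left out ...]
ge_orange_mid [([163, 173, 20, 26], 0.77), ([191, 220, 60, 32], 0.29)]
small_orange_mid [([362, 266, 19, 22], 0.89), ([354, 238, 17, 26], 0.67), ([333, 251, 19, 27], 0.58)]
large_green_mid [([256, 193, 23, 26], 0.87), ([332, 249, 19, 26], 0.59)]
small_green_mid [([282, 287, 25, 28], 0.72), ([262, 266, 17, 24], 0.67), ([232, 158, 15, 38], 0.2)]
tray_orange_spot [([191, 219, 56, 34], 0.55), ([384, 334, 78, 64], 0.43)]
tray_green_spot [([384, 337, 79, 62], 0.8)]
white_tub_mid [([247, 242, 25, 31], 0.81), ([383, 335, 76, 64], 0.31)]
bottle_orange_mid [([328, 198, 20, 38], 0.65)]
bottle_green_mid [([233, 157, 16, 37], 0.58)]
1.0 [-1.79998784e+02  1.52896265e-03  1.62079016e+02] 0.9971037306693582
```

```bash
python3 - <<'E'
import cv2
a=cv2.imread("pics/top0.png")[120:320,90:480]; cv2.imwrite("pics/top0c.png",cv2.resize(a,None,fx=2.05,fy=2.05,interpolation=cv2.INTER_CUBIC))
a=cv2.imread("pics/side0.png")[120:390,120:450]; cv2.imwrite("pics/side0c.png",cv2.resize(a,None,fx=2.2,fy=2.2,interpolation=cv2.INTER_CUBIC))
E
```

```text
(no output)
```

View pics/top0c.png

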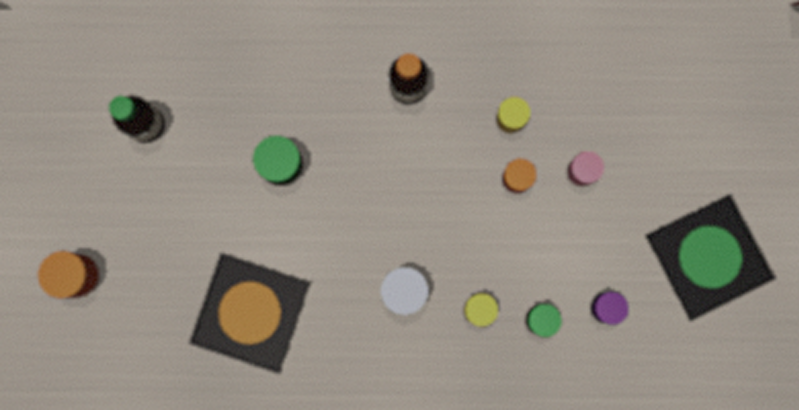

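View pics/side0c.png

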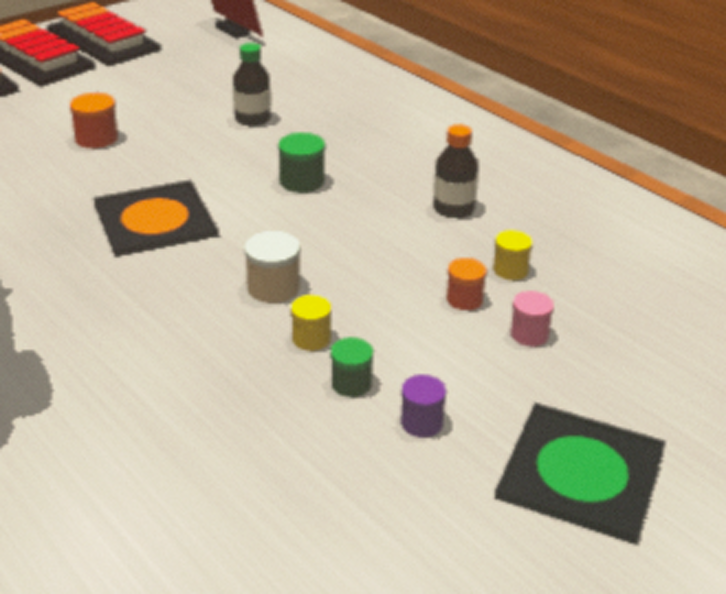

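The top view shows the large orange tub at about (121,253), large green at (225,198), orange tray at (212,273), green tray at (437,245), small orange at (343,205) and small green at (356,276). The yellow, pink and purple tubs are look-alikes. Next I'll measure lid centroids with both cameras.

```bash
cat > h.py <<'E'
from station import robot, fingers, vision, workorder, recognise
import numpy as np, cv2
def ray(c,uv,z):
    k=vision.calibration(c);M=k["mtx"];E=k["extrinsics"]
    d=np.linalg.inv(M)@[uv[0],uv[1],1]; d=E[:3,:3].T@(d*[1,-1,-1]); o=-E[:3,:3].T@E[:3,3]
    return (o+d*(z-o[2])/d[2])[:2]
def proj(c,P):
    k=vision.calibration(c);p=k["extrinsics"]@np.r_[P,1];q=k["mtx"]@(p[:3]*[1,-1,-1]);return q[:2]/q[2]
def blobs(c,im,col):
    """lid-coloured blobs: centroid, area, contour"""
    h=cv2.cvtColor(im,cv2.COLOR_RGB2HSV)
    lo,hi=dict(orange=((9,130,135),(18,255,255)),green=((50,110,95),(80,255,255)))[col]
    m=cv2.inRange(h,lo,hi); n,_,s,ce=cv2.connectedComponentsWithStats(m)
    return [(ce[i],s[i,4]) for i in range(1,n) if s[i,4]>40]
def find(c,im,col,z,near,tol=0.06):
    b=[(ray(c,ce,z),a) for ce,a in blobs(c,im,col)]
    b=[(p,a) for p,a in b if np.hypot(*(p-near))<tol]
    return min(b,key=lambda t:np.hypot(*(t[0]-near))) if b else None
E
python3 - <<'E'
from h import *
I={c:cv2.imread(f"pics/{c}0.png")[:,:,::-1].copy() for c in("top","side")}
for n,uv,col,z,d in [("LO",(121,253),"orange",.056,60),("LG",(225,198),"green",.056,60),("SO",(343,205),"orange",.042,42),("SG",(356,276),"green",.042,42),("TO",(212,273),"orange",.006,80),("TG",(437,245),"green",.006,80)]:
    g=ray("top",uv,z); print(n,g.round(3),end=" ")
    for c in I:
        r=find(c,I[c],col,z,g)
        if r:
            P=np.array([[*(r[0]+d/2000*np.array([np.cos(t),np.sin(t)])),z] for t in np.linspace(0,6.28,60)])
            ex=cv2.contourArea(np.array([proj(c,p) for p in P],np.float32)); print(c,r[0].round(4),r[1],round(ex),end=" ")
    print()
for n,uv in [("white",(287,262)),("yel",(324,269)),("pur",(387,270)),("yel2",(340,175)),("pink",(375,202)),("botO",(290,158)),("botG",(157,178))]: print(n,ray("top",uv,.042).round(3))
for c in I:
  for uv in [(121,253),(225,198)]: 
    if c=="top": print(cv2.cvtColor(I[c][uv[1]:uv[1]+1,uv[0]:uv[0]+1],cv2.COLOR_RGB2HSV))
E
```

```text
LO [0.489 0.416] top [0.4872 0.4192] 383 423 side [0.4838 0.4148] 172 146 
LG [0.634 0.151] top [0.6366 0.1517] 357 406 side [0.6343 0.1502] 170 176 
SO [ 0.62  -0.159] top [ 0.6207 -0.1601] 170 198 side [ 0.6174 -0.163 ] 175 143 
SG [ 0.435 -0.191] top [ 0.4362 -0.1885] 177 211 side [ 0.434  -0.1908] 185 196 
TO [0.439 0.188] top [0.441  0.1894] 684 706 side [0.4414 0.19  ] 405 379 
TG [ 0.519 -0.414] top [ 0.5192 -0.4119] 702 704 side [ 0.5199 -0.411 ] 978 946 
white [ 0.47  -0.013]
yel [ 0.453 -0.109]
pur [ 0.452 -0.271]
yel2 [ 0.701 -0.152]
pink [ 0.629 -0.243]
botO [ 0.746 -0.019]
botG [0.689 0.336]
[[[ 16 161 163]]]
[[[ 64 119 143]]]
```

Both cameras agree within about 4 mm. I'll centre each tub by squeezing it in two perpendicular directions when picking it up, and start with large orange.

```bash
cat >> h.py <<'E'
def move(p,yaw):
    """joint move, tool down; takes the yaw (mod 180) with the least joint travel"""
    q0=np.array(robot.current_joint_positions()); best=None
    for y in (yaw,yaw+180,yaw-180):
        o=[180,0,(y+180)%360-180]; q=robot.inverse_kinematics(list(p),o)
        if q is not None:
            d=np.abs(np.array(q)-q0).max()
            if best is None or d<best[0]: best=(d,o)
    robot.move_to(list(p),best[1]); return best[1]
T=robot.current_time_s
def pick(xy,yaw,dz,op,force=30,first=True,zt=.19):
    fingers.gripper_to(op,20)
    move([*xy,dz+.075],yaw); robot.line_to([*xy,dz],velocity=.12)
    fingers.gripper_to(0.,20); g1=robot.current_finger_gap(); fingers.gripper_to(op)
    move([*xy,dz],yaw+90); fingers.gripper_to(0.,force)
    print("gaps",g1,robot.current_finger_gap(),"F",robot.current_gripper_force(),"tip",robot.tip_reach,"t",T())
    robot.line_to([*xy,zt],velocity=.2)
def place(xy,yaw,z,op,zt=.19):
    move([*xy,zt],yaw); robot.line_to([*xy,z+.006],velocity=.15)
    s=robot.line_to([*xy,z-.003],velocity=.015,f_stop=3)
    print("stop",s,np.round(robot.current_tool_pos(),4),"want z",z,"t",T())
    fingers.gripper_to(op); robot.line_to([*xy,zt],velocity=.2)
E
python3 - <<'E'
from h import *
print(robot.tip_reach,T())
pick((.486,.417),150,.034,1.0); print(robot.current_tool_pos(),robot.current_gripper_force(),T())
cv2.imwrite("pics/s1.png",vision.grab_frame("side")[:,:,::-1])
E
```

```text
0.017 1.0
gaps 0.6961782946166243 0.6952572717077536 F 32.7272093296051 tip 0.017 t 5.675
[0.48500106 0.41644574 0.18833678] 32.694323658943176 6.6083
```

View pics/s1.png

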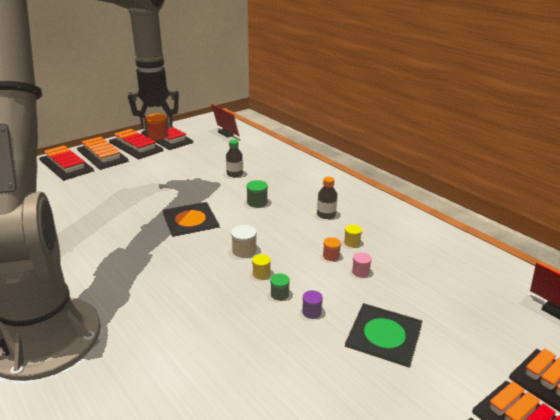

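Large orange is held upright at about (156,127), with gap 0.695 ≈ 59 mm, which fits. The clock is at 6.6 s. Next I'll place it and pick up and place large green.

```bash
python3 - <<'E'
from h import *
place((.441,.1897),60,.040,1.0)
im=vision.grab_frame("side"); r=find("side",im,"green",.056,np.array([.6355,.151]));print(r)
pick((.6355,.151),90,.034,1.0)
place((.5195,-.4115),0,.040,1.0)
move([.45,-.02,.30],90)
for c in("top","side"):
    im=vision.grab_frame(c); cv2.imwrite(f"pics/{c}2.png",im[:,:,::-1])
    for n,g,col in(("LO",(.441,.19),"orange"),("LG",(.5195,-.4115),"green"),("SO",(.619,-.1615),"orange"),("SG",(.435,-.1895),"green")): print(c,n,find(c,im,col,.062 if n[0]=="L" else .042,np.array(g)))
print(T())
E
```

```text
stop True [0.4413 0.1899 0.0401] want z 0.04 t 9.1583
(array([0.6343119 , 0.15002894]), np.int32(171))
gaps 0.6944306480996123 0.7001514867444184 F 33.21608126163483 tip 0.017 t 14.6917
stop True [ 0.5197 -0.4117  0.0404] want z 0.04 t 19.2583
top LO (array([0.44003277, 0.18371557]), np.int32(585))
top LG (array([ 0.51682815, -0.40057219]), np.int32(646))
top SO (array([ 0.62067928, -0.15993255]), np.int32(171))
top SG (array([ 0.43660764, -0.19162568]), np.int32(144))
side LO (array([0.43779659, 0.18423845]), np.int32(246))
side LG (array([ 0.51783085, -0.4139543 ]), np.int32(549))
side SO (array([ 0.61684914, -0.16361118]), np.int32(180))
side SG (array([ 0.43400904, -0.19186614]), np.int32(193))
22.175
```

View pics/side2.png

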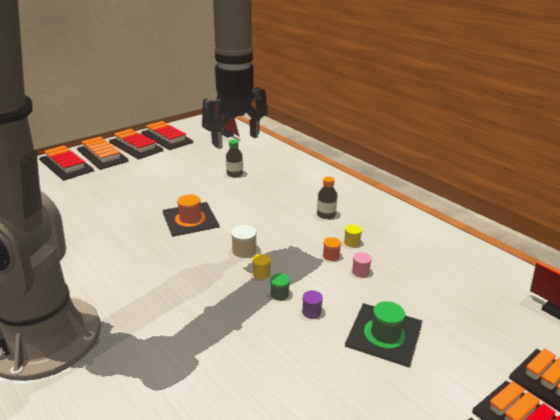

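View pics/top2.png

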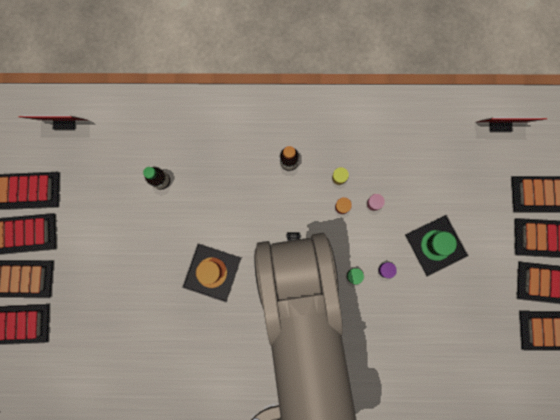

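Both large tubs stand upright on their own spots, orange at about (211,270) and green at about (440,243) in the top view. I'll check centring with an overlay of the predicted lid and spot circles.

```bash
cat > ov.py <<'E'
from h import *
def overlay(sfx,out,items):
    tiles=[]
    for c in("top","side"):
        im=cv2.imread(f"pics/{c}{sfx}.png"); s=6
        for (x,y),rings in items:
            u,v=proj(c,[x,y,.04]).astype(int); w=32
            t=cv2.resize(im[v-w:v+w,u-w:u+w],None,fx=s,fy=s,interpolation=cv2.INTER_CUBIC)
            for z,r in rings:
                P=np.array([proj(c,[x+r*np.cos(a),y+r*np.sin(a),z]) for a in np.linspace(0,6.28,60)])
                cv2.polylines(t,[np.int32((P-[u-w,v-w]+.5)*s)],True,(255,0,255),1)
            tiles.append(t)
    cv2.imwrite(out,cv2.resize(np.vstack([np.hstack(tiles[:2]),np.hstack(tiles[2:])]),(600,600)))
E
python3 -c "
from ov import *
overlay('2','pics/ov2.png',[((.441,.1897),[(.006,.04),(.062,.03)]),((.5195,-.4115),[(.006,.04),(.062,.03)])])"
```

```text
(no output)
```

View pics/ov2.png

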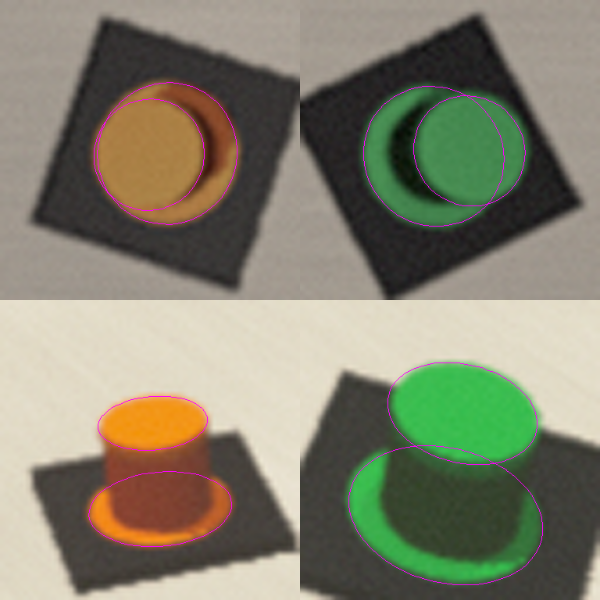

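The predicted circles match the images within about 1 mm, so both large tubs are centred. Next come the small tubs.

```bash
python3 - <<'E'
from h import *
pick((.435,-.1900),0,.030,.75)
place((.5197,-.4117),45,.092,.75)
pick((.6188,-.1617),45,.030,.75)
place((.4413,.1899),60,.092,.75)
move([.45,-.02,.30],90)
for c in("top","side"): cv2.imwrite(f"pics/{c}3.png",vision.grab_frame(c)[:,:,::-1])
print(T())
from ov import *
R=[(.006,.04),(.062,.03),(.104,.021)]
overlay('3','pics/ov3.png',[((.441,.1897),R),((.5195,-.4115),R)])
E
```

```text
gaps 0.4869694061155641 0.48006432199330196 F 30.38891315460205 tip 0.017 t 26.6833Traceback (most recent call last):
  File "<stdin>", line 2, in <module>
  File "h.py", line 35, in pick
    robot.line_to([*xy,zt],velocity=.2)
    ~~~~~~~~~~~~~^^^^^^^^^^^^^^^^^^^^^^
station.PlanningError: the arm cannot follow that straight line within its joint ranges
```

The lift line for small green exceeds the joint ranges, and the tub is still held. I'll check which joint is close to its limit and how far up it can go.

```bash
python3 - <<'E'
from h import *
print(np.round(robot.current_joint_positions(),1),np.round(robot.current_tool_pos(),4),robot.current_eef_rot())
o=[float(v) for v in robot.current_eef_rot()]
for z in(.05,.08,.105,.13,.16,.19):
    q=robot.inverse_kinematics([.435,-.19,z],o); print(z,None if q is None else np.round(q,1))
q=robot.inverse_kinematics([.5197,-.4117,.19],[180,0,45]);print(q);q=robot.inverse_kinematics([.5197,-.4117,.19],[180,0,-135]);print(q)
E
```

```text
[ 63.9  36.2 -56.4 111.9  38.2  52.8 167.9] [ 0.4352 -0.19    0.0302] [-1.79980192e+02 -2.30780231e-02 -9.00016654e+01]
0.05 [ 65.4  34.8 -58.4 111.   36.4  55.  169.3]
0.08 [ 67.6  32.6 -61.2 109.5  33.8  58.3 171.3]
0.105 [ 69.3  30.9 -63.4 108.   31.7  61.1 172.9]
0.13 [ 70.9  29.3 -65.5 106.3  29.7  63.9 174.5]
0.16 [ -29.    22.5   64.9  107.3  -22.5   64.5 -135.8]
0.19 [ -29.9   19.5   64.9  104.9  -19.1   67.7 -138.9]
[  3.75446084  45.95398456  64.31117161  73.4012348  -40.61710899
  84.26143177  18.9767592 ]
[ 61.9173379   40.26170164 -45.5338703   70.52499109  27.9199585
  80.07286622 153.83405592]
```

Joint 7 is near its limit because the arm configuration has wound up. I'll lift to a lower height, place green, then unwind with a neutral joint move before picking orange.

```bash
python3 - <<'E'
from h import *
robot.line_to([.435,-.19,.115],velocity=.15)
place((.5197,-.4117),45,.092,.75)
robot.move_j([30,17.8,.8,86.6,-.25,75.6,0])
print(np.round(robot.current_tool_pos(),3),robot.current_eef_rot(),T())
for c in("top","side"): cv2.imwrite(f"pics/{c}3.png",vision.grab_frame(c)[:,:,::-1])
from ov import *
R=[(.006,.04),(.062,.03),(.104,.021)]
overlay('3','pics/ov3.png',[((.441,.1897),R[:2]),((.5195,-.4115),R)])
E
```

```text
stop True [ 0.52   -0.4119  0.0923] want z 0.092 t 29.6167
[ 0.464 -0.294  0.248] [-1.79955936e+02  5.31154252e-04  5.91990982e+01] 32.8833
```

View pics/ov3.png

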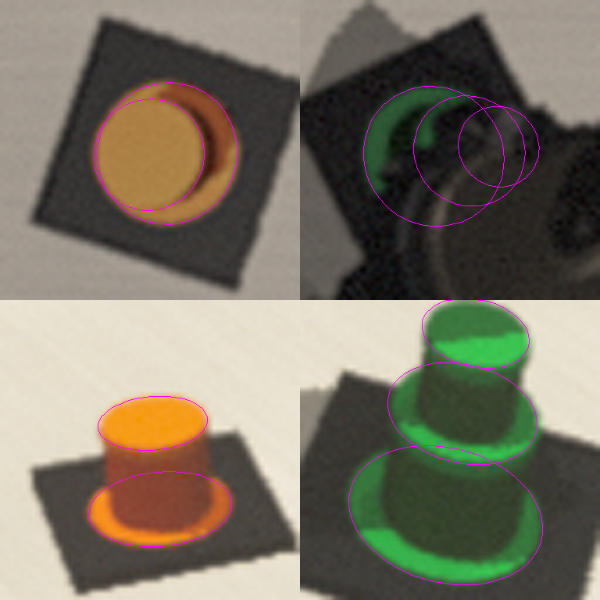

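The side crop shows small green centred on its large lid. In the top view that stack is hidden by the arm. Small orange is next.

```bash
python3 - <<'E'
from h import *
pick((.6188,-.1617),45,.030,.75,zt=.17)
place((.4413,.1899),60,.092,.75,zt=.17)
robot.move_j([0,0,.8,86.6,-.25,86,0])
print(np.round(robot.current_tool_pos(),3),T())
for c in("top","side"): cv2.imwrite(f"pics/{c}4.png",vision.grab_frame(c)[:,:,::-1])
from ov import *
R=[(.006,.04),(.062,.03),(.104,.021)]
overlay('4','pics/ov4.png',[((.441,.1897),R),((.5195,-.4115),R)])
E
```

```text
gaps 0.4899336413719815 0.4829040595928224 F 30.63554584980011 tip 0.017 t 37.1833
stop True [0.4417 0.1901 0.0921] want z 0.092 t 40.6083
[ 0.462 -0.021  0.401] 42.7
```

View pics/ov4.png

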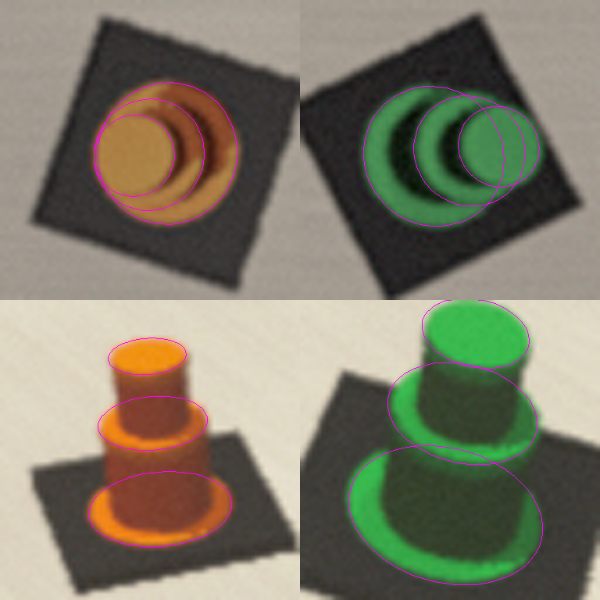

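View pics/side4.png

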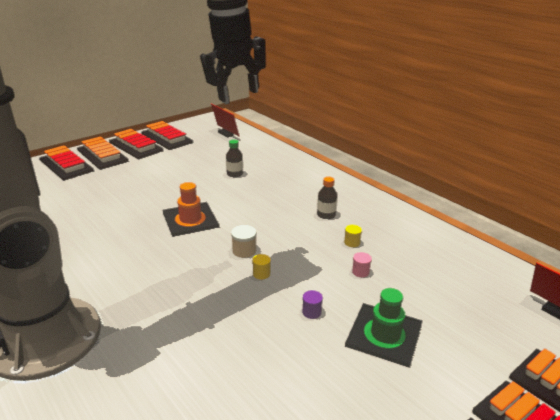

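Both stacks are upright and centred, at about (188,204) and (389,318) in the side view. The white tub and bottles haven't moved and the arm is clear, so I'm handing in.

```bash
python3 -c "
from h import *
print(workorder.close_job(),T())"
```

```text
the job is handed in; nothing more can be done
the job is handed in; nothing more can be done
```

The job is handed in at about 43 s: both large tubs stand centred on their spots with the matching small tub centred on each lid, and the white tub and both bottles look unmoved in the pictures.

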